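# Drag a parts tote out from under the instrument shelf with a hook

### The job

The blue parts tote has been pushed deep under the wire instrument shelf. Take the orange-handled drag hook from the dark mat, catch the tote's front lip from inside with it and drag the tote straight out along the bench until its whole front compartment is clear of the shelf, with at least half of the tote still under the shelf, sitting square to it; then lay the hook back on the mat. Move the tote with the hook only, never with the gripper, keep it flat with its parts inside, and leave the grey tote and the other things on the mat where they are.

Things in the scene. Friction and masses are not known exactly. Their poses are not given: they have to be found in the camera images.
- hook: Drag hook, 180 g, standing level. Orange handle 110 long x 26 wide x 34 mm high; a flat steel bar (20 wide, 28 to 32 mm above the handle's underside) runs forward from it to a downturned blade 30 wide, 4 thick, its lower edge level with the handle's underside. Origin: centre of the handle's underside; x to the blade (mid-thickness x = +206 mm), y across, z up. Grasp the 26 mm width from above.
- hook_tip (a point): Middle of the lower edge of the hook's blade (206, 0, 0 mm in the hook's frame, same axes). At the start the blade points roughly towards the shelf. Everything between handle and blade lies above 28 mm, so the bar passes over the tote's lip while the blade hangs inside.
- tote_blue: Blue open parts tote, 240 long (x) x 120 wide x 70 mm high, about 0.6 kg with parts, loose on the bench. Origin: centre of its underside; x from front (the shelf's open side) to back. Lip's front face x = -120, front wall's inner face x = -113 mm; 54 mm high divider at x = -40 mm behind the front compartment, whose first 25 mm behind the front wall hold nothing.
- tote_blue_lip (a point): Top front edge of the blue tote's front lip, in the middle of its width: x = -120, y = 0, z = 70 mm in the tote's frame, and the tote's axes.
- tote_grey: Grey tote of the same shape and size in the other lane under the shelf (about 40 mm between the two); the two may be either way round. To be left alone.
- shelf: Fixed steel wire shelf, 380 deep (x) x 350 mm wide (y), on 14 mm corner posts, open all round; deck underside 160, top 168 mm above the bench, a 100 mm high function generator on its rear half. The totes stand on the bench under the deck. Origin: centre of its footprint at bench height; x from the front edge (x = -190 mm) to the back; the front faces the robot's right.
- shelf_front (a point): Middle of the shelf's front edge, at bench height (x = -190 mm in the shelf's frame, and the shelf's axes). Something is clear of the shelf when it lies at negative x here.
- mat: Dark blue-grey work mat fixed on the bench, 420 (x) x 340 (y) x 2 mm. Origin: centre of its underside.
- transformer: Small transformer, 40 x 36 x 37 mm, 120 g, loose in the blue tote's front compartment. Origin: centre of its underside.
- spool: Red wire spool, diameter 48, height 34 mm, 100 g, loose in the blue tote's rear compartment. Origin: centre of its underside.
- screwdriver: Red-handled screwdriver, 170 mm long, lying on the mat beyond the hook. Bystander.
- multimeter: Orange handheld multimeter, 150 x 76 x 47 mm, on the far right of the mat. Bystander.
- tin: Round screw tin with a green lid, diameter 68, height 28 mm, on the far left of the mat. Bystander.
There are look-alikes about, which are no part of the job. What is shaped like the transformer but purple or turquoise is not meant.

How it is judged:
By the outcome, as a careful person would: the job done as asked, in the order asked, and still so for the second after the job is handed in, with the robot touching nothing.
It also fails if it takes over 54 s, if anything falls off the work surface, if the arm or the gripper's body presses on something with over 40 N, if the wrist force passes 120 N, or if a joint passes its speed limit or range.

### The arm

A 6-joint arm with a two-finger parallel gripper is mounted at the origin on the work surface. World frame = base frame: x ahead of the robot, y to its left, z up, the work surface at z = 0. Lengths are in mm, angles in rad, forces in N, time in s.
With the tool pointing down it reaches from about 350 to 875 mm from the base axis. Payload 4.2 kg.
Tool frame: the origin (TCP) lies at the very end of the fingers, on their centre line; the grasp point (between the pads) lies 19 mm behind it; z points along the fingers, y is the direction in which the jaws open and shut (so a half turn about z gives the same grasp; the last joint's range is limited). The gripper opens to 85 mm and grips with 20 to 120 N. Pads are 22 mm wide; open, the fingers measure 114 mm over their backs; the gripper's body (76 mm by 85 mm) begins 54 mm behind the grasp point. The pads swing forward as they close: fully open they stand 13 mm farther back than shut.
Start: joints at [1.405, 0.385, 0.008, 0, -1.194, -0.259], TCP at [257.553, 569.443, 231.312] pointing down, gripper open.
Joint ranges: [-3.14, 3.14], [-1.21, 2.06], [-1.07, 1.41], [-3.16, 2.05], [-2.99, -0.16], [-3.1, 3.1]. Speed limits (rad/s): [2.79, 2.79, 3.14, 3.14, 3.14, 3.14].

### API

Orientations are given as a unit quaternion [x, y, z, w].
In Python, from bench import read_state, get_image, camera_params, job_done gives the robot as it stands.
- The arm moves only by the tool send_rows, never from a script. Its arguments are lists of equal length, an entry for each row: "translation": the shift along the tool's x, y, z in m, a list of three; "yaw": the turn about the tool's z in degrees; "fingers": the closure in counts, from 0 (fully open) to 255 (shut). A call has 1 to 12 rows; each row is the pose to reach, as a shift and turn from the pose measured when the call began, along the tool's axes at that moment; what a row does not reach only later rows make up. A row lasts 1/10 s, in which the tool goes at most 50 mm and 8.59 degrees, less where a joint would pass 70% of its speed; a pose out of reach is approached as far as the arm can. A call with a gripper value outside its range is refused whole. The fingers move at their own pace and stop on an object; the grip force is fixed at half the most. Time passes only in rows, so rows that repeat a pose let the fingers close. It gives the time, the measured TCP pose, the force and the opening at its end, in the units of the state.
- read_state(): the state, without advancing time (a new reading comes with each control period).
- get_image(name): name is "scene" or "top" or "wrist"; returns the picture (384x512x3 uint8, blue, green, red); there is no depth.
- camera_params(name): a dict with "mtx" (3x3 intrinsics, pixels), "rvec" (rotation vector, rad) and "tvec" (3), from world to camera coordinates, as OpenCV has them; the wrist camera has in their place "tool_from_camera" (4x4, takes a point from camera to tool coordinates, whose origin is the TCP and whose axes are the flange's). Camera axes: x right, y down, z forward; pixel columns grow to the right and rows downward; lengths in mm; the calibration is good to about 2 mm. A picture is of the moment at which its call begins: read the wrist's pose just before it. camera_params takes no time and is no camera call.
- job_done(): hands the job in, once; it reports no verdict.
The state is a dict: "clock": time; "joints": joint angles; "joint_vel": joint speeds; "joint_efforts": joint torques, N m; "position": TCP position; "ee_rot": TCP orientation; "contact_force": force on the tool from outside, world axes, zero at the start; "wrist_torque": the same for the moment, N m; "gripper_width": finger opening in mm.
Only numpy, scipy, OpenCV 4.12 (cv2) and the standard library are available. Lean on these libraries where they do the work, as an engineer would, in place of code of your own. Each camera call takes 0.05 s, during which the arm holds its last target.

## Working session

There is one attempt and no reset: what is moved stays moved. The work goes in short steps, Python scripts to look and compute and a tool call to move; the robot and the scene stay as the last step left them, time stands still between calls to the robot, and variables do not carry over. Pictures are saved under pics/ and viewed, and the job is handed in when it is done.

Besides the shell and the picture viewer there is one more tool, called after "Emit:" as name([rows], argument=value, ...), one row to a line, values as JSON. send_rows: Moves the arm, as the interface text tells. Its arguments: {"type":"object","properties":{"translation":{"type":"array","items":{"type":"array","items":{"type":"number"}}},"yaw":{"type":"array","items":{"type":"number"}},"fingers":{"type":"array","items":{"type":"number"}}},"required":["translation","yaw","fingers"]}

```bash
mkdir -p pics; ls; python3 - <<'E'
from bench import *
import cv2
s=read_state();print(s)
for n in ("scene","top","wrist"):
    cv2.imwrite(f"pics/{n}0.png",get_image(n)); print(n,camera_params(n))
E
```

```text
pics
{'clock': 0.0, 'joints': array([ 1.40459976e+00,  3.85556007e-01,  6.60795312e-03, -4.52259556e-04,
       -1.19399155e+00, -2.58573456e-01]), 'joint_vel': array([ 7.51009675e-05, -1.21080318e-03, -1.28359412e-03, -3.40081644e-05,
       -1.17918859e-03, -2.02391555e-04]), 'joint_efforts': array([ 2.73056839e-04, -3.92292058e+01,  1.88406783e+01,  4.18628767e+00,
       -4.69617167e-03,  5.46476912e-06]), 'position': array([257.33878018, 568.92165472, 230.22185256]), 'ee_rot': array([ 9.77512782e-01, -2.10873347e-01, -1.60472622e-04,  1.08019719e-03]), 'contact_force': array([-0.01555429,  0.28858079, -0.38434728]), 'wrist_torque': array([0.00345515, 0.00989375, 0.0118141 ]), 'gripper_width': 85.60013004160618}
scene {'mtx': array([[470.73427318,   0.        , 256.83445553],
       [  0.        , 470.73427318, 189.90508028],
       [  0.        ,   0.        ,   1.        ]]), 'rvec': array([ 2.01554424,  0.9019169 , -0.49725642]), 'tvec': array([-482.7191563 , -153.40745042, 1574.95168805])}
top {'mtx': array([[378.71301197,   0.        , 251.53164773],
       [  0.        , 378.71301197, 184.39309066],
       [  0.        ,   0.        ,   1.        ]]), 'rvec': array([ 2.17899677, -2.12345429,  0.14100621]), 'tvec': array([  55.24227849,  632.15319912, 1025.48630716])}
wrist {'mtx': array([[266.32174123,   0.        , 255.71092229],
       [  0.        , 266.32174123, 187.25009239],
       [  0.        ,   0.        ,   1.        ]]), 'tool_from_camera': array([[-6.06180955e-04, -9.61446513e-01, -2.74991338e-01,
         7.06824559e+01],
       [ 9.99999752e-01, -6.81385209e-04,  1.77949708e-04,
        -1.93866865e-01],
       [-3.58464157e-04, -2.74991162e-01,  9.61446687e-01,
        -1.41847697e+02],
       [ 0.00000000e+00,  0.00000000e+00,  0.00000000e+00,
         1.00000000e+00]])}
```

View pics/scene0.png

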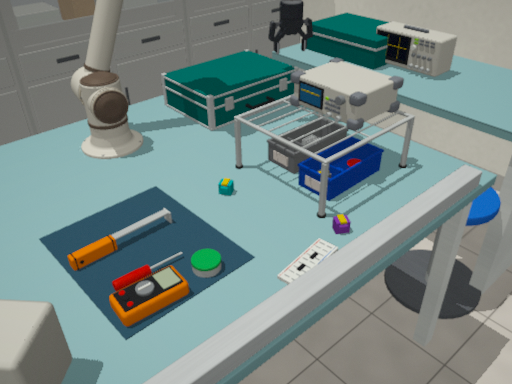

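View pics/top0.png

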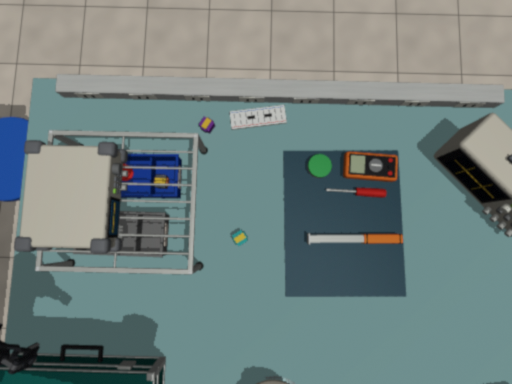

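View pics/wrist0.png

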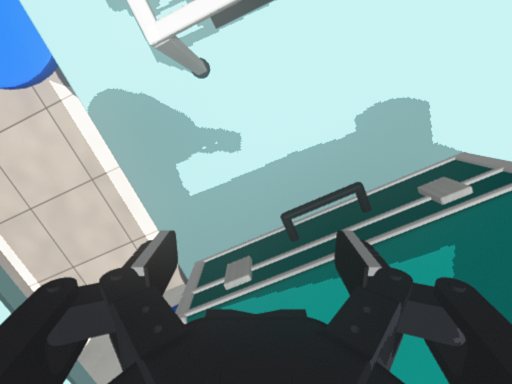

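```bash
cat > h.py <<'E'
import numpy as np,cv2
from bench import *
def cam(n):
    p=camera_params(n);return p["mtx"],cv2.Rodrigues(p["rvec"])[0],p["tvec"]
def ray(n,uv,z):
    K,R,t=cam(n);uv=np.atleast_2d(np.array(uv,float))
    d=(np.linalg.inv(K)@np.c_[uv,np.ones(len(uv))].T); d=R.T@d;c=-R.T@t
    return (c[:,None]+d*((z-c[2])/d[2])).T
def wray(s,uv,z):
    from scipy.spatial.transform import Rotation as Ro
    p=camera_params("wrist");T=p["tool_from_camera"];R=Ro.from_quat(s["ee_rot"]).as_matrix()
    c=s["position"]+R@T[:3,3];uv=np.atleast_2d(np.array(uv,float))
    d=R@T[:3,:3]@np.linalg.inv(p["mtx"])@np.c_[uv,np.ones(len(uv))].T
    return (c[:,None]+d*((z-c[2])/d[2])).T
def proj(n,P):
    K,R,t=cam(n);return cv2.projectPoints(np.atleast_2d(np.array(P,float)),camera_params(n)["rvec"],t,K,None)[0][:,0]
def wproj(s,P):
    from scipy.spatial.transform import Rotation as Ro
    p=camera_params("wrist");T=np.eye(4);T[:3,:3]=Ro.from_quat(s["ee_rot"]).as_matrix();T[:3,3]=s["position"]
    M=np.linalg.inv(T@p["tool_from_camera"]);q=M[:3,:3]@np.atleast_2d(P).T+M[:3,3:];q=p["mtx"]@q;return (q[:2]/q[2]).T
def mask(im,lo,hi):return cv2.inRange(cv2.cvtColor(im,cv2.COLOR_BGR2HSV),lo,hi)
def blobs(m,amin=20):
    n,l,st,c=cv2.connectedComponentsWithStats(m)
    return [(st[i],c[i],l==i) for i in range(1,n) if st[i,4]>amin]
E
python3 - <<'E'
from h import *
im=cv2.imread("pics/top0.png")
print("orange")
for st,c,l in blobs(mask(im,(5,150,120),(18,255,255))):
    r=cv2.minAreaRect(np.argwhere(l)[:,::-1].astype(np.float32));print(st,c,r); print(ray("top",cv2.boxPoints(r),36).round(1).tolist())
print("blue")
for st,c,l in blobs(mask(im,(112,150,50),(125,255,255)),30):
    r=cv2.minAreaRect(np.argwhere(l)[:,::-1].astype(np.float32));print(st,c)
    print(ray("top",cv2.boxPoints(r),70).round(1).tolist())
# shelf front edge, mat, hook bar
print(ray("top",[[198,132],[192,273]],168).round(1),ray("top",[[283,150],[405,150],[405,297],[285,297]],2).round(1))
print(ray("top",[[308,239],[366,239]],34).round(1))
def crop(n,x0,y0,x1,y1,k,o): 
    i=cv2.imread(f"pics/{n}.png")[y0:y1,x0:x1];cv2.imwrite(f"pics/{o}.png",cv2.resize(i,None,fx=k,fy=k,interpolation=cv2.INTER_CUBIC))
crop("top0",10,120,210,280,4,"tc");crop("top0",280,140,420,300,4,"tm");crop("scene0",230,60,430,220,4,"sc")
E
```

```text
orange
[345 152  53  29 333] [369.06606607 167.70570571] ((371.09698486328125, 165.78775024414062), (51.75465774536133, 25.558347702026367), 4.5739216804504395)
[[660.9, -191.5, 36.0], [735.0, -197.8, 36.0], [726.8, -345.4, 36.0], [652.8, -337.8, 36.0]]
[364 234  39   9 321] [383.09968847 238.08722741] ((383.0, 238.0), (38.0, 8.0), -0.0)
[[478.0, -245.0, 36.0], [500.0, -245.3, 36.0], [502.8, -351.1, 36.0], [480.7, -350.5, 36.0]]
blue
[127 155  54  11 411] [153.53284672 160.13381995]
[[700.1, 419.0, 70.0], [703.9, 271.9, 70.0], [675.8, 270.5, 70.0], [672.0, 417.0, 70.0]]
[129 169  49  14 381] [152.05774278 174.86614173]
[[627.5, 408.4, 70.0], [662.4, 410.0, 70.0], [662.5, 277.8, 70.0], [627.7, 276.9, 70.0]]
[121 186  59  11 415] [150.6626506  191.01204819]
[[613.1, 429.4, 70.0], [617.2, 270.3, 70.0], [589.7, 268.9, 70.0], [585.6, 427.4, 70.0]]
[[743.9 209.9 168. ]
 [394.7 208.8 168. ]] [[ 741.1  -18.8    2. ]
 [ 750.3 -380.     2. ]
 [ 327.5 -368.2    2. ]
 [ 318.7  -30.7    2. ]]
[[ 482.2  -89.7   34. ]
 [ 486.4 -251.3   34. ]]
```

```bash
echo
```

```text
(no output)
```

View pics/tc.png

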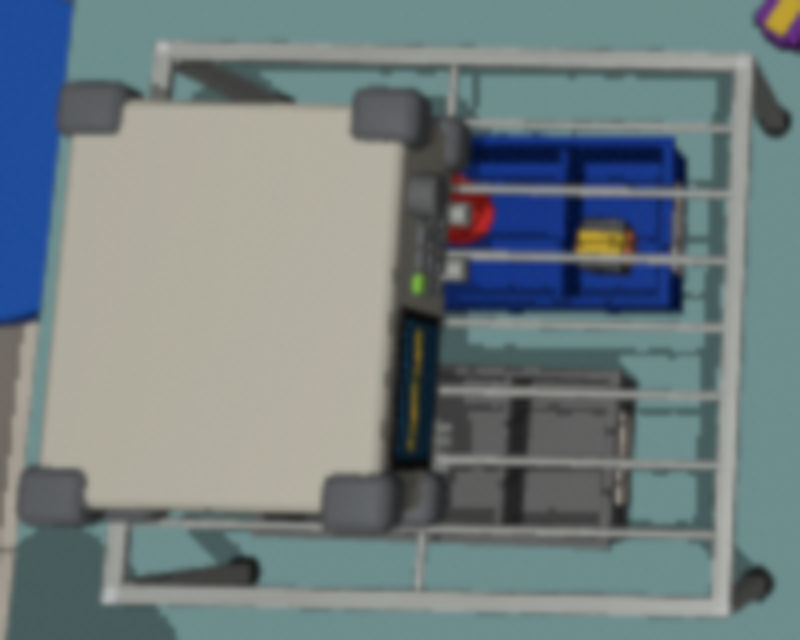

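View pics/tm.png

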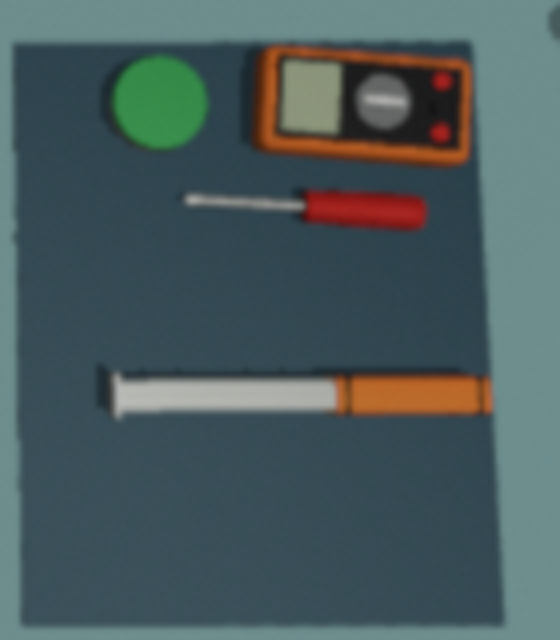

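View pics/sc.png

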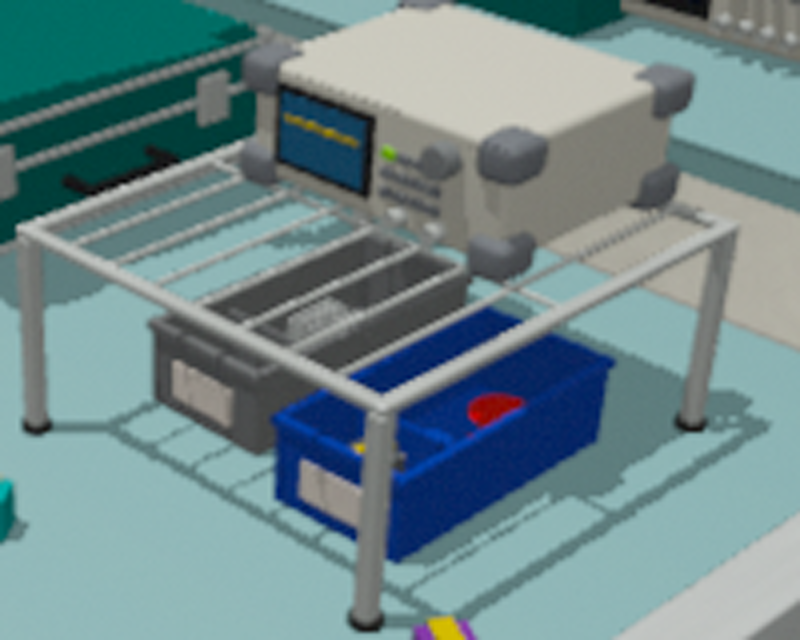

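```bash
cat >> h.py <<'E'
def delta(target,yaw=None):
    from scipy.spatial.transform import Rotation as Ro
    s=read_state();R=Ro.from_quat(s["ee_rot"]).as_matrix()
    th=np.degrees(np.arctan2(R[1,0],R[0,0]))
    print("pos",s["position"].round(1),"theta",th.round(2),"width",s["gripper_width"].round(1),"F",s["contact_force"].round(1),"t",round(s["clock"],2),"j",s["joints"].round(2))
    for t in np.atleast_2d(target): print("tool d m",(R.T@(t-s["position"])/1000).round(4))
    if yaw is not None: print("yaw",round(-((yaw-th+180)%360-180),2))
E
python3 - <<'E'
from h import *
delta([[270,250,300],[490,-230,200]],-90)
E
```

```text
Traceback (most recent call last):
  File "h.py", line 29, in delta
    print("pos",s["position"].round(1),"theta",th.round(2),"width",s["gripper_width"].round(1),"F",s["contact_force"].round(1),"t",round(s["clock"],2),"j",s["joints"].round(2))
                                                                   ^^^^^^^^^^^^^^^^^^^^^^^^
AttributeError: 'float' object has no attribute 'round'
```

```bash
sed -i 's/s\["gripper_width"\].round(1)/round(s["gripper_width"],1)/' h.py
python3 - <<'E'
from h import *
delta([[270,250,300],[380,0,280],[490,-230,200]],-90)
E
```

```text
pos [257.4 569.1 230.5] theta -24.34 width 85.7 F [ 0.1  0.  -0.7] t 0.15 j [ 1.4   0.39  0.01 -0.   -1.19 -0.26]
tool d m [ 0.143   0.2856 -0.069 ]
tool d m [ 0.3463  0.468  -0.0487]
tool d m [0.5413 0.6321 0.0316]
yaw 65.66
```

Emit:
send_rows([
  [0.143,0.286,-0.07],
  [0.143,0.286,-0.07],
  [0.143,0.286,-0.07],
  [0.143,0.286,-0.07],
  [0.143,0.286,-0.07],
  [0.143,0.286,-0.07],
  [0.346,0.468,-0.05],
  [0.346,0.468,-0.05],
  [0.346,0.468,-0.05],
  [0.346,0.468,-0.05],
  [0.346,0.468,-0.05],
  [0.346,0.468,-0.05],
], yaw=[0,0,0,0,8,16,24,32,40,48,56,65.7], fingers=[0,0,0,0,0,0,0,0,0,0,0,0])

```text
clock: 1.35
position: [379.7, -2.0, 281.5]
ee_rot: [0.712, -0.703, 0.001, 0.0]
contact_force: [1.4, 0.8, 0.7]
gripper_width: 85.4
```

```bash
python3 - <<'E'
from h import *
delta([490,-240,170],-90)
E
```

```text
pos [379.7  -2.  281.5] theta -89.28 width 85.4 F [1.4 0.8 0.7] t 1.35 j [ 0.43 -0.09 -0.44  0.   -1.22 -0.42]
tool d m [ 0.2392 -0.1072  0.1118]
yaw 0.72
```

Emit:
send_rows([
  [0.239,-0.107,0.11],
  [0.239,-0.107,0.11],
  [0.239,-0.107,0.11],
  [0.239,-0.107,0.11],
  [0.239,-0.107,0.11],
  [0.239,-0.107,0.11],
  [0.239,-0.107,0.11],
  [0.239,-0.107,0.11],
], yaw=[0.7,0.7,0.7,0.7,0.7,0.7,0.7,0.7], fingers=[0,0,0,0,0,0,0,0])

```text
clock: 2.15
position: [489.3, -240.3, 170.7]
ee_rot: [-0.707, 0.708, 0.001, -0.001]
contact_force: [-0.7, 0.6, -0.0]
gripper_width: 85.5
```

```bash
python3 - <<'E'
from h import *
delta([490,-240,170],-90)
s=read_state();im=get_image("wrist");cv2.imwrite("pics/w1.png",im)
m=mask(im,(5,150,100),(18,255,255))
for st,c,l in blobs(m,100):
    r=cv2.minAreaRect(np.argwhere(l)[:,::-1].astype(np.float32));print(st,c,r);print(wray(s,cv2.boxPoints(r),36).round(1).tolist())
E
```

```text
pos [ 489.3 -240.3  170.7] theta -90.07 width 85.5 F [-0.7  0.6 -0. ] t 2.15 j [-0.16  0.3  -0.28  0.   -0.99  0.16]
tool d m [-0.0003 -0.0007  0.0007]
yaw -0.07
[  12   76  101  144 4239] [ 82.4923331  142.30125029] ((62.438114166259766, 147.1157989501953), (149.9951934814453, 88.91929626464844), 84.42780303955078)
[[725.7, -342.6, 36.0], [639.3, -350.1, 36.0], [648.0, -196.7, 36.0], [748.9, -186.6, 36.0]]
[241  77  27  92 575] [253.81913043 123.96      ] ((254.08802795410156, 122.48846435546875), (91.35498809814453, 25.367671966552734), 88.87670135498047)
[[504.4, -342.0, 36.0], [480.0, -342.4, 36.0], [477.3, -252.6, 36.0], [504.1, -252.1, 36.0]]
```

View pics/w1.png

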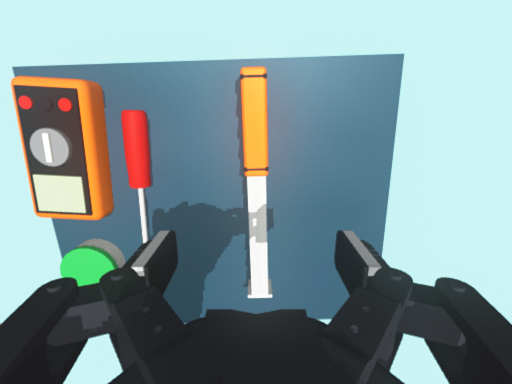

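```bash
python3 - <<'E'
from h import *
s=read_state();im=cv2.imread("pics/w1.png");g=cv2.cvtColor(im,cv2.COLOR_BGR2HSV)
# centerline rows
for r in (80,90,100,110,120,130,140,150,160):
    row=g[r];m=(row[:,0]<19)&(row[:,1]>140);c=np.where(m[230:290])[0]+230;print(r,c.min(),c.max(),wray(s,[[c.min()-.5,r],[c.max()+.5,r]],36).round(1)[:,:2].tolist())
for r in (185,200,215,250,270,285):
    row=g[r];m=(row[:,1]<60)&(row[:,2]>90);c=np.where(m[230:290])[0]+230;print(r,c.min(),c.max(),wray(s,[[c.min()-.5,r],[c.max()+.5,r]],34).round(1)[:,:2].tolist())
print(wray(s,[[254,67.5],[257,175.5]],36).round(1),wray(s,[[259.8,292],[259.8,298]],34).round(1),wray(s,[259.8,298],2))
cv2.imwrite("pics/w1c.png",cv2.resize(im[50:310,200:320],None,fx=2.3,fy=2.3,interpolation=cv2.INTER_NEAREST))
E
```

```text
80 241 266 [[505.1, -338.9], [479.8, -338.8]]
90 241 266 [[505.2, -329.7], [479.7, -329.7]]
100 241 266 [[505.4, -320.4], [479.6, -320.4]]
110 242 266 [[504.5, -310.9], [479.5, -310.8]]
120 242 266 [[504.7, -301.1], [479.4, -301.1]]
130 243 266 [[503.8, -291.2], [479.3, -291.2]]
140 243 267 [[504.0, -281.1], [478.2, -281.1]]
150 243 267 [[504.1, -270.8], [478.1, -270.8]]
160 244 267 [[503.2, -260.3], [477.9, -260.3]]
185 243 266 [[504.7, -232.5], [478.6, -232.4]]
200 247 266 [[500.6, -215.3], [478.4, -215.2]]
215 248 266 [[499.6, -197.5], [478.3, -197.5]]
250 249 267 [[498.8, -153.6], [476.6, -153.6]]
270 250 267 [[497.9, -126.9], [476.3, -126.9]]
285 248 270 [[500.4, -106.1], [472.4, -106.1]]
[[ 491.9 -350.    36. ]
 [ 489.  -243.5   36. ]] [[485.4 -96.1  34. ]
 [485.4 -87.4  34. ]] [[484.80319773 -61.95735142   2.        ]]
```

View pics/w1c.png

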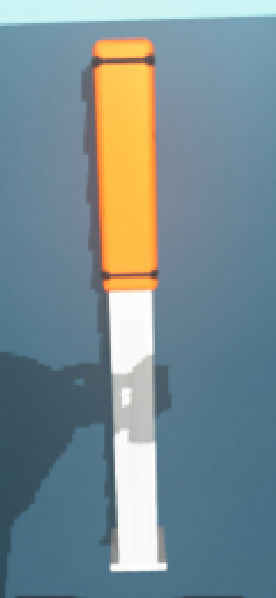

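```bash
python3 - <<'E'
from h import *
delta([[491.3,-297,60],[491.3,-297,6]],-88.57)
E
```

```text
pos [ 489.5 -239.7  171.6] theta -90.0 width 85.3 F [0.8 0.9 0.1] t 2.2 j [-0.16  0.3  -0.28  0.   -0.99  0.16]
tool d m [ 0.0573 -0.0019  0.1116]
tool d m [ 0.0572 -0.0019  0.1656]
yaw -1.43
```

Emit:
send_rows([
  [0.057,-0.002,0.05],
  [0.057,-0.002,0.09],
  [0.057,-0.002,0.12],
  [0.057,-0.002,0.14],
  [0.057,-0.002,0.155],
  [0.057,-0.002,0.165],
  [0.057,-0.002,0.165],
  [0.057,-0.002,0.165],
], yaw=[-1.4,-1.4,-1.4,-1.4,-1.4,-1.4,-1.4,-1.4], fingers=[0,0,0,0,0,0,0,0])

```text
clock: 3.0
position: [492.3, -296.4, 7.8]
ee_rot: [0.716, -0.698, 0.001, -0.0]
contact_force: [0.0, 0.1, -0.8]
gripper_width: 85.3
```

```bash
python3 - <<'E'
from h import *
delta([[491.3,-297,6]],-88.57)
E
```

```text
pos [ 492.3 -296.4    7.8] theta -88.52 width 85.3 F [ 0.   0.1 -0.8] t 3.0 j [-0.26  0.55 -0.37  0.   -0.65  0.28]
tool d m [0.0006 0.001  0.0018]
yaw 0.05
```

Good; close and hold.

Emit:
send_rows([
  [0,0,0.001],
  [0,0,0.001],
  [0,0,0.001],
  [0,0,0.001],
  [0,0,0.001],
  [0,0,0.001],
  [0,0,0.001],
  [0,0,0.001],
  [0,0,0.001],
  [0,0,0.001],
  [0,0,0.001],
  [0,0,0.001],
], yaw=[0,0,0,0,0,0,0,0,0,0,0,0], fingers=[150,220,255,255,255,255,255,255,255,255,255,255])

```text
clock: 4.2
position: [492.6, -296.6, 7.3]
ee_rot: [0.716, -0.698, 0.001, -0.0]
contact_force: [0.2, -0.1, 5.2]
gripper_width: 25.0
```

```bash
python3 - <<'E'
from h import *
delta([[490,-296.4,137]],-88.57)
# tote & shelf geometry from top picture
im=cv2.imread("pics/top0.png");
c=lambda p:[p[0]/4+10-.375,p[1]/4+120-.375]
P=[c(p) for p in [(455,138),(676,138),(684,308),(445,308)]]
print("tote rim",ray("top",P,70).round(1).tolist())
Q=[c(p) for p in [(160,45),(748,55),(726,610),(105,598)]]
print("shelf",ray("top",Q,168).round(1).tolist())
E
```

```text
pos [ 492.6 -296.6    7.3] theta -88.51 width 25.0 F [ 0.2 -0.1  5.2] t 4.2 j [-0.26  0.55 -0.37  0.   -0.64  0.28]
tool d m [ 0.      0.0023 -0.1297]
yaw 0.06
tote rim [[702.4, 429.2, 70.0], [706.3, 275.9, 70.0], [588.1, 264.3, 70.0], [583.9, 427.6, 70.0]]
shelf [[737.2, 585.8, 168.0], [740.3, 213.3, 168.0], [396.7, 211.0, 168.0], [394.1, 585.8, 168.0]]
```

Emit:
send_rows([
  [0,0,-0.02],
  [0,0,-0.05],
  [0,0,-0.09],
  [0,0,-0.13],
  [0,0,-0.13],
  [0,0,-0.13],
], yaw=[0,0,0,0,0,0], fingers=[255,255,255,255,255,255])

```text
clock: 4.8
position: [492.0, -296.0, 137.2]
ee_rot: [0.716, -0.698, 0.001, -0.001]
contact_force: [-0.2, 0.1, -3.3]
gripper_width: 25.1
```

```bash
python3 - <<'E'
from h import *
delta([[490,-296.4,137]],-88.57)
im=get_image("top");cv2.imwrite("pics/top1.png",im)
s=get_image("scene");cv2.imwrite("pics/scene1.png",s)
cv2.imwrite("pics/t1.png",cv2.resize(im[145:265,110:210],None,fx=5,fy=5,interpolation=cv2.INTER_NEAREST))
a=cv2.resize(s[60:220,230:430],None,fx=3,fy=3,interpolation=cv2.INTER_NEAREST);cv2.imwrite("pics/s1.png",s)
cv2.imwrite("pics/s1t.png",cv2.resize(s[140:200,290:390],None,fx=8,fy=8,interpolation=cv2.INTER_NEAREST))
E
```

```text
pos [ 492.  -296.   137.2] theta -88.55 width 25.1 F [-0.2  0.1 -3.3] t 4.8 j [-0.26  0.38 -0.25  0.   -0.93  0.28]
tool d m [0.0003 0.002  0.0002]
yaw 0.02
```

View pics/t1.png

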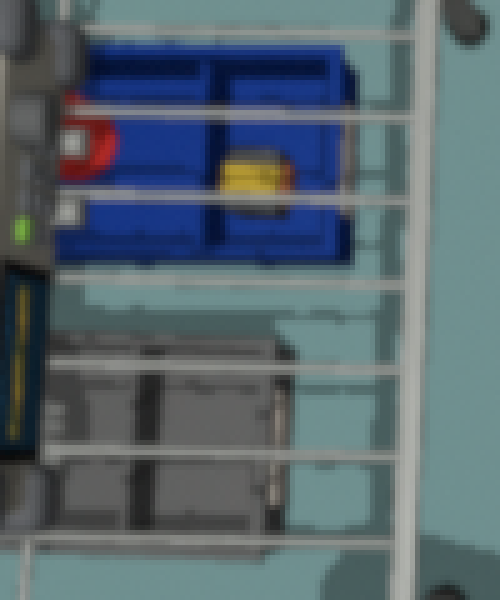

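View pics/s1.png

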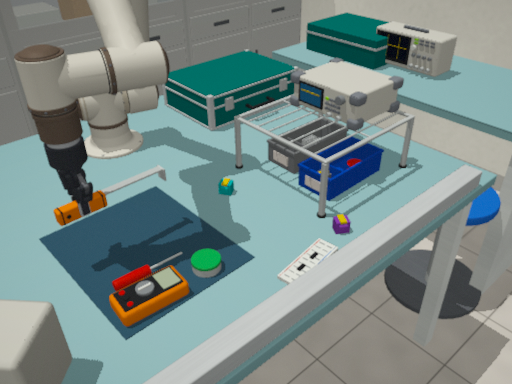

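View pics/s1t.png

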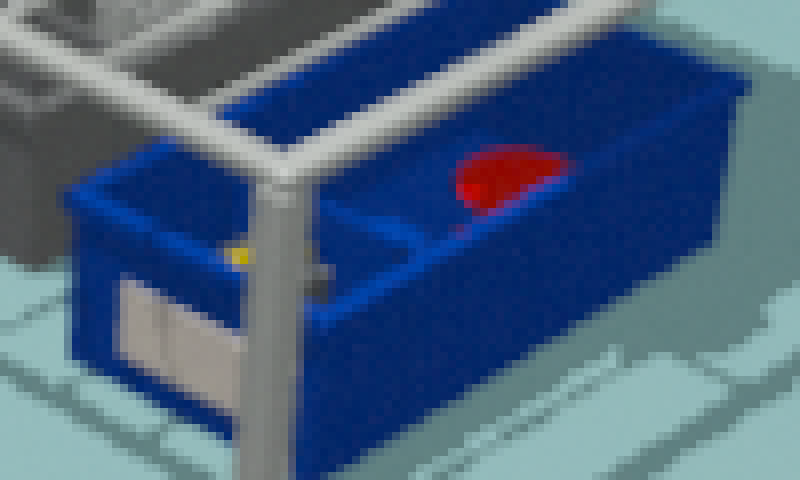

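```bash
python3 - <<'E'
from h import *
t=lambda p:[110+p[0]/5-.4,145+p[1]/5-.4]; q=lambda p:[290+p[0]/8-.44,140+p[1]/8-.44]
print(ray("top",[t((345,46)),t((338,260)),t((335,130))],70).round(1).tolist())
print("sides",ray("top",[t((90,46)),t((345,46)),t((55,260)),t((338,260)),t((212,62)),t((207,240))],70).round(1).tolist())
print("scene",ray("scene",[q((65,192)),q((322,322)),q((750,85))],70).round(1).tolist())
print("shelf f",ray("top",[t((440,0)),t((415,600)),t((415,0)),t((392,600))],168).round(1).tolist())
print("transf",ray("top",[t((220,178)),t((292,178)),t((255,150)),t((255,215))],40).round(1).tolist())
for st,c,l in blobs(mask(cv2.imread("pics/top1.png"),(5,150,100),(18,255,255)),50):print(st,c)
E
```

```text
[[707.2, 276.0, 70.0], [587.9, 273.7, 70.0], [659.8, 279.1, 70.0]]
sides [[703.6, 417.5, 70.0], [707.2, 276.0, 70.0], [583.9, 428.4, 70.0], [587.9, 273.7, 70.0], [696.3, 349.3, 70.0], [597.0, 346.0, 70.0]]
scene [[589.2, 278.1, 70.0], [705.5, 280.6, 70.0], [704.8, 515.5, 70.0]]
shelf f [[711.3, 209.5, 168.0], [414.6, 208.3, 168.0], [711.0, 222.1, 168.0], [414.3, 219.4, 168.0]]
transf [[635.6, 348.9, 40.0], [636.7, 308.1, 40.0], [652.2, 330.0, 40.0], [615.1, 327.9, 40.0]]
[345 152  53  29 436] [368.91743119 168.03440367]
```

```bash
python3 - <<'E'
from h import *
for z in (137,250,350,400,450,500): print(z,proj("scene",[[492,-296,z],[574,-159,z]]).round(0).tolist())
c=lambda p:[p[0]/4+10-.375,p[1]/4+120-.375]
print(ray("top",[c((404,140)),c((384,510))],268).round(),ray("top",[c((465,140)),c((440,490))],200).round())
im=cv2.imread("pics/top1.png");cv2.imwrite("pics/t1b.png",im[60:384])
E
```

```text
137 [[82.0, 212.0], [156.0, 203.0]]
250 [[70.0, 168.0], [149.0, 160.0]]
350 [[58.0, 123.0], [142.0, 116.0]]
400 [[51.0, 99.0], [138.0, 92.0]]
450 [[44.0, 73.0], [134.0, 67.0]]
500 [[37.0, 46.0], [129.0, 40.0]]
[[659. 388. 268.]
 [455. 384. 268.]] [[674. 377. 200.]
 [464. 377. 200.]]
```

View pics/t1b.png

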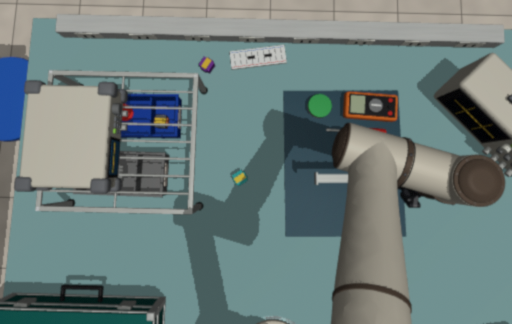

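```bash
python3 - <<'E'
from h import *
delta([[653.5,-36,137],[653.5,-36,95]],-88.5)
E
```

```text
pos [ 490.9 -295.8  135.3] theta -88.55 width 24.8 F [ 0.4 -0.2 -2.2] t 4.9 j [-0.26  0.38 -0.25  0.   -0.93  0.28]
tool d m [-0.2556 -0.1691 -0.0019]
tool d m [-0.2556 -0.1692  0.0401]
yaw -0.05
```

Emit:
send_rows([
  [-0.035,-0.022,0],
  [-0.07,-0.045,0],
  [-0.105,-0.068,0],
  [-0.14,-0.092,0],
  [-0.175,-0.115,0.0],
  [-0.21,-0.14,0.01],
  [-0.24,-0.16,0.02],
  [-0.256,-0.169,0.03],
  [-0.256,-0.169,0.04],
  [-0.256,-0.169,0.04],
  [-0.256,-0.169,0.04],
], yaw=[0,0,0,0,0,0,0,0,0,0,0], fingers=[255,255,255,255,255,255,255,255,255,255,255])

```text
clock: 6.0
position: [652.2, -36.8, 94.1]
ee_rot: [0.716, -0.699, -0.001, 0.002]
contact_force: [0.3, -0.4, -0.8]
gripper_width: 25.0
```

```bash
python3 - <<'E'
from h import *
delta([[653.5,-36,95]],-88.5)
s=get_image("scene");cv2.imwrite("pics/scene2.png",s)
t=get_image("top");cv2.imwrite("pics/top2.png",t)
cv2.imwrite("pics/s2.png",cv2.resize(s[100:240,200:400],None,fx=4,fy=4,interpolation=cv2.INTER_NEAREST))
cv2.imwrite("pics/t2.png",cv2.resize(t[120:280,100:300],None,fx=4,fy=4,interpolation=cv2.INTER_NEAREST))
p=read_state()["position"];tip=p+[-6.5,206,-5.3];print(tip,proj("scene",tip),proj("top",tip))
E
```

```text
pos [652.2 -36.8  94.1] theta -88.62 width 25.0 F [ 0.3 -0.4 -0.8] t 6.0 j [ 0.19  0.55 -0.09 -0.   -0.94 -0.17]
tool d m [-0.0007 -0.0013 -0.0009]
yaw -0.12
[646.57409996 169.16547892  90.27320725] [[284.13224661 179.9445025 ]] [[215.53073875 175.21122951]]
```

View pics/s2.png

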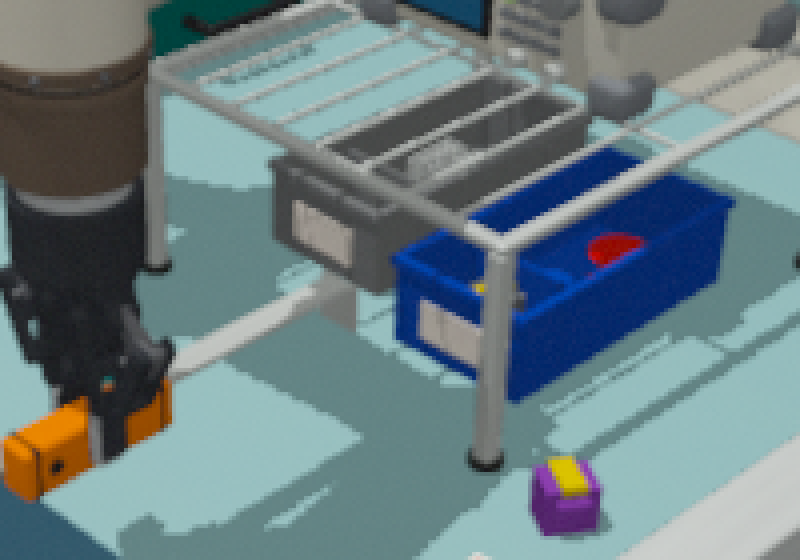

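View pics/t2.png

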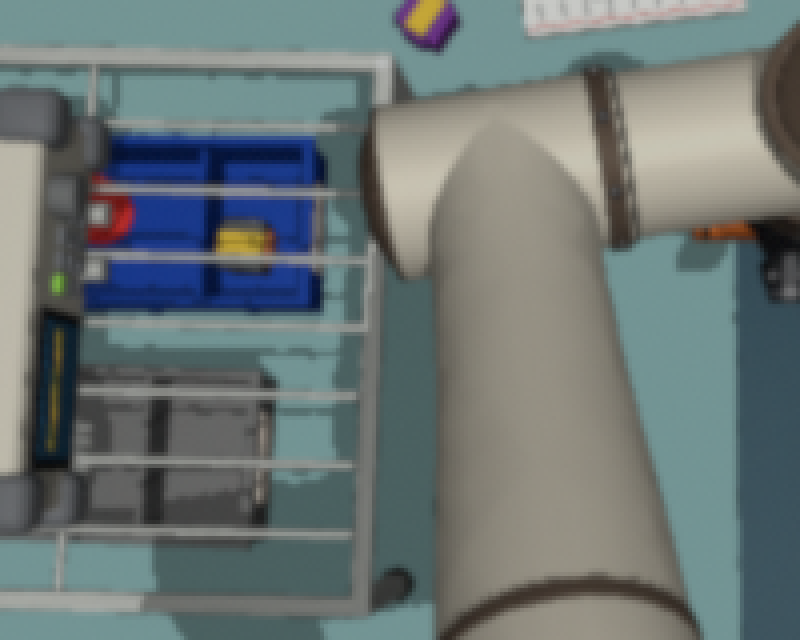

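```bash
python3 - <<'E'
from h import *
delta([[653.3,90,95],[653.3,90,54]],-88.6)
E
```

```text
pos [653.1 -36.8  95.6] theta -88.64 width 25.2 F [ 0.2  0.2 -1.9] t 6.1 j [ 0.19  0.55 -0.08 -0.   -0.94 -0.17]
tool d m [-0.1268 -0.0032  0.0006]
tool d m [-0.1268 -0.0033  0.0416]
yaw -0.04
```

Emit:
send_rows([
  [-0.025,-0.001,0],
  [-0.055,-0.0015,0],
  [-0.085,-0.002,0],
  [-0.11,-0.003,0],
  [-0.127,-0.003,0],
  [-0.127,-0.003,0],
  [-0.127,-0.003,0],
], yaw=[0,0,0,0,0,0,0], fingers=[255,255,255,255,255,255,255])

```text
clock: 6.8
position: [653.0, 89.7, 95.9]
ee_rot: [0.715, -0.699, -0.0, 0.0]
contact_force: [-0.1, -0.8, -2.2]
gripper_width: 24.7
```

```bash
python3 - <<'E'
from h import *
delta([[653.3,90,53]],-88.6)
s=get_image("scene");cv2.imwrite("pics/scene3.png",s)
cv2.imwrite("pics/s3.png",cv2.resize(s[120:220,260:400],None,fx=5.6,fy=5.6,interpolation=cv2.INTER_NEAREST))
p=read_state()["position"];tip=p+[-6.5,206,-5.3];print(tip,proj("scene",tip))
E
```

```text
pos [653.   89.7  95.9] theta -88.65 width 24.7 F [-0.1 -0.8 -2.2] t 6.8 j [ 0.38  0.56 -0.07 -0.   -0.95 -0.36]
tool d m [-0.0003 -0.0004  0.0429]
yaw -0.05
[646.44672826 295.30579348  90.49582877] [[317.48738321 162.82015174]]
```

View pics/s3.png

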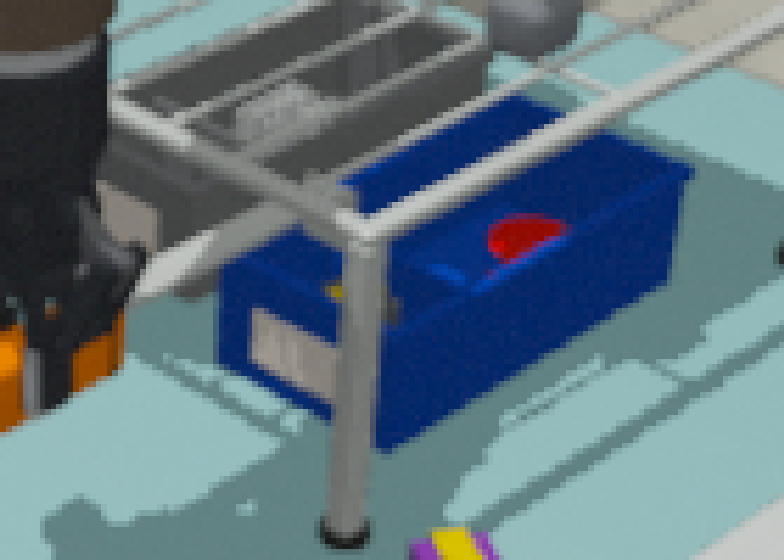

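Emit:
send_rows([
  [0,0,0.012],
  [0,0,0.025],
  [0,0,0.035],
  [0,0,0.042],
  [0,0,0.042],
  [0,0,0.042],
], yaw=[0,0,0,0,0,0], fingers=[255,255,255,255,255,255])

```text
clock: 7.45
position: [653.1, 89.2, 53.6]
ee_rot: [0.715, -0.699, -0.0, 0.001]
contact_force: [0.8, 0.8, -1.7]
gripper_width: 25.0
```

```bash
python3 - <<'E'
from h import *
delta([[653.3,75,53]],-88.6)
s=get_image("scene");cv2.imwrite("pics/scene4.png",s)
cv2.imwrite("pics/s4.png",cv2.resize(s[120:220,260:400],None,fx=5.6,fy=5.6,interpolation=cv2.INTER_NEAREST))
E
```

```text
pos [653.1  89.2  53.6] theta -88.68 width 25.0 F [ 0.8  0.8 -1.7] t 7.45 j [ 0.38  0.6  -0.11  0.   -0.86 -0.36]
tool d m [0.0142 0.0001 0.0006]
yaw -0.08
```

View pics/s4.png

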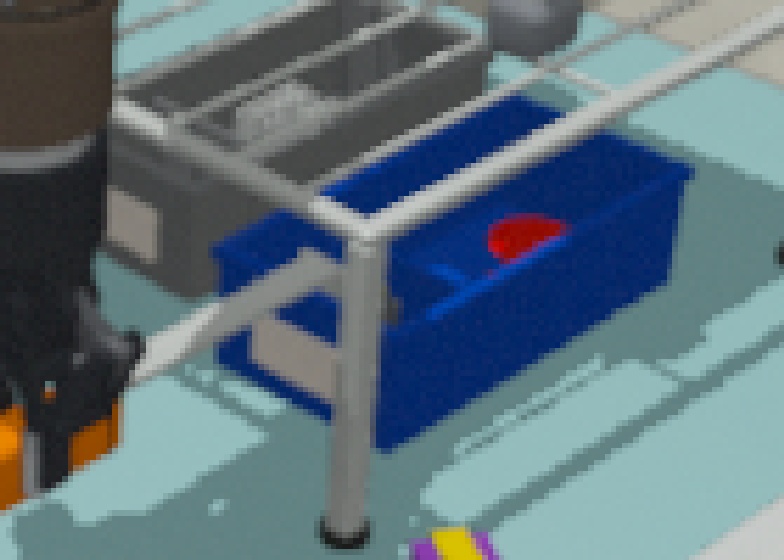

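Emit:
send_rows([
  [0.004,0,0.001],
  [0.008,0,0.001],
  [0.012,0,0.001],
  [0.016,0,0.001],
  [0.02,0,0.001],
  [0.025,0,0.001],
  [0.03,0,0.001],
  [0.035,0,0.001],
  [0.035,0,0.001],
], yaw=[0,0,0,0,0,0,0,0,0], fingers=[255,255,255,255,255,255,255,255,255])

```text
clock: 8.4
position: [654.0, 53.3, 53.2]
ee_rot: [0.715, -0.699, 0.0, 0.0]
contact_force: [-0.6, -0.0, -1.9]
gripper_width: 25.0
```

```bash
python3 - <<'E'
from h import *
delta([[651,-30,53]],-89.6)
s=get_image("scene");cv2.imwrite("pics/scene5.png",s)
cv2.imwrite("pics/s5.png",cv2.resize(s[120:220,260:400],None,fx=5.6,fy=5.6,interpolation=cv2.INTER_NEAREST))
E
```

```text
pos [654.   53.3  53.2] theta -88.71 width 25.0 F [-0.6 -0.  -1.9] t 8.4 j [ 0.33  0.6  -0.12  0.   -0.86 -0.31]
tool d m [0.0832 0.0049 0.0002]
yaw 0.89
```

View pics/s5.png

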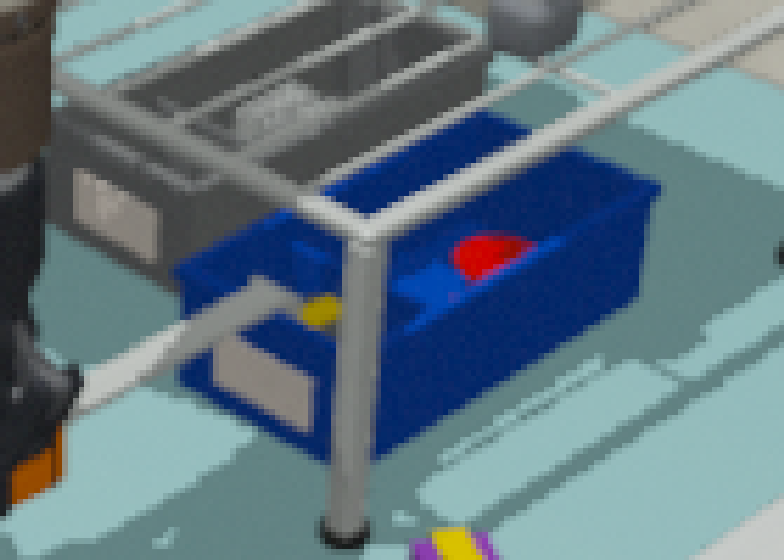

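Emit:
send_rows([
  [0.006,0,0],
  [0.013,0.0005,0],
  [0.02,0.001,0],
  [0.027,0.001,0],
  [0.034,0.0015,0],
  [0.041,0.002,0],
  [0.048,0.002,0],
  [0.055,0.0025,0],
  [0.062,0.003,0],
  [0.069,0.003,0],
  [0.076,0.0035,0],
  [0.083,0.004,0],
], yaw=[0.1,0.1,0.2,0.3,0.4,0.4,0.5,0.6,0.7,0.8,0.9,0.9], fingers=[255,255,255,255,255,255,255,255,255,255,255,255])

```text
clock: 9.65
position: [651.7, -30.4, 53.1]
ee_rot: [0.709, -0.705, 0.0, 0.001]
contact_force: [-0.2, 3.2, -1.7]
gripper_width: 25.0
```

```bash
python3 - <<'E'
from h import *
delta([[651,-80,53]],-89.6)
s=get_image("scene");cv2.imwrite("pics/scene6.png",s)
cv2.imwrite("pics/s6.png",cv2.resize(s[120:220,240:380],None,fx=5.6,fy=5.6,interpolation=cv2.INTER_NEAREST))
t=get_image("top");cv2.imwrite("pics/top6.png",t)
cv2.imwrite("pics/t6.png",cv2.resize(t[120:280,100:300],None,fx=4,fy=4,interpolation=cv2.INTER_NEAREST))
E
```

```text
pos [651.7 -30.4  53.1] theta -89.63 width 25.0 F [-0.2  3.2 -1.7] t 9.65 j [ 0.2   0.59 -0.13  0.   -0.85 -0.2 ]
tool d m [0.0496 0.0011 0.0002]
yaw -0.03
```

View pics/s6.png

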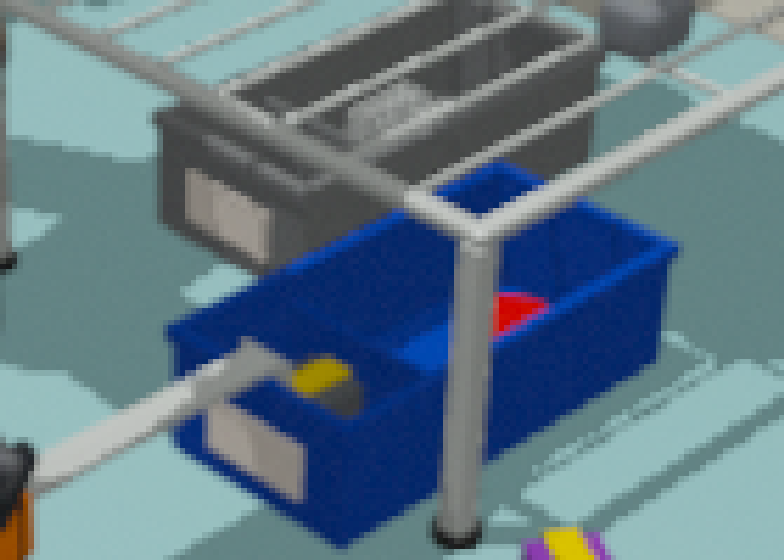

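View pics/t6.png

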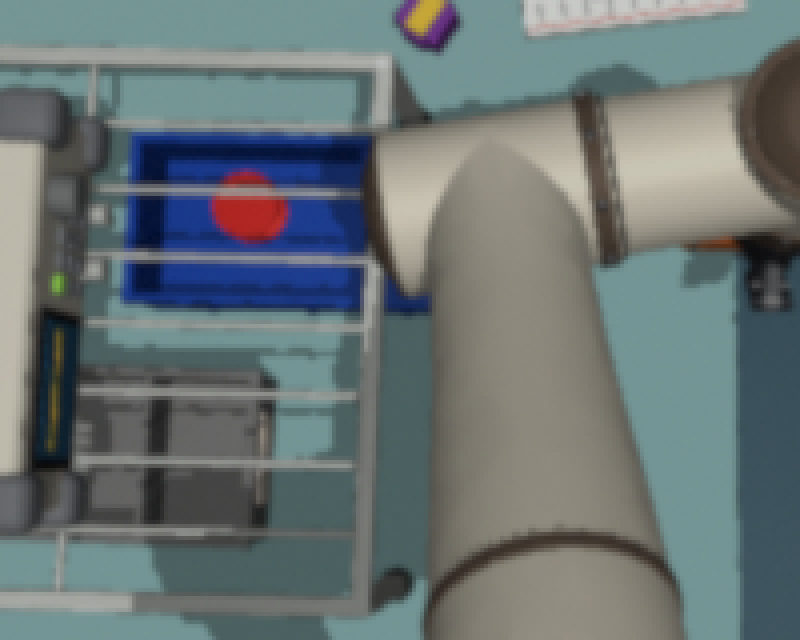

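```bash
python3 - <<'E'
from h import *
t=lambda p:[100+p[0]/4-.4,120+p[1]/4-.4]; q=lambda p:[240+p[0]/5.6-.4,120+p[1]/5.6-.4]
print(ray("top",[t((132,135)),t((123,303)),t((365,137)),t((428,313))],70).round(1).tolist())
print(ray("scene",[q((165,328)),q((350,430)),q((679,246)),q((497,163))],70).round(1).tolist())
E
```

```text
[[705.2, 403.7, 70.0], [588.0, 402.0, 70.0], [707.9, 242.0, 70.0], [586.5, 193.2, 70.0]]
[[590.8, 167.8, 70.0], [709.6, 171.5, 70.0], [708.2, 407.4, 70.0], [590.4, 405.0, 70.0]]
```

Emit:
send_rows([
  [0.006,0,0],
  [0.013,0,0],
  [0.02,0,0],
  [0.027,0,0],
  [0.034,0,0],
  [0.041,0,0],
  [0.048,0,0],
  [0.053,0,0],
  [0.057,0,0],
  [0.057,0,0],
], yaw=[0,0,0,0,0,0,0,0,0,0], fingers=[255,255,255,255,255,255,255,255,255,255])

```text
clock: 10.75
position: [651.8, -89.4, 53.4]
ee_rot: [0.709, -0.705, 0.0, 0.002]
contact_force: [-0.5, -0.5, -1.7]
gripper_width: 25.0
```

```bash
python3 - <<'E'
from h import *
delta([[651,-76,53]],-89.6)
s=get_image("scene");cv2.imwrite("pics/scene7.png",s)
cv2.imwrite("pics/s7.png",cv2.resize(s[130:230,220:360],None,fx=5.6,fy=5.6,interpolation=cv2.INTER_NEAREST))
t=get_image("top");cv2.imwrite("pics/top7.png",t)
cv2.imwrite("pics/t7.png",cv2.resize(t[120:280,100:300],None,fx=4,fy=4,interpolation=cv2.INTER_NEAREST))
E
```

```text
pos [651.8 -89.4  53.4] theta -89.7 width 25.0 F [-0.5 -0.5 -1.7] t 10.75 j [ 0.11  0.6  -0.11  0.   -0.86 -0.11]
tool d m [-0.0134  0.0007  0.0003]
yaw -0.1
```

View pics/s7.png

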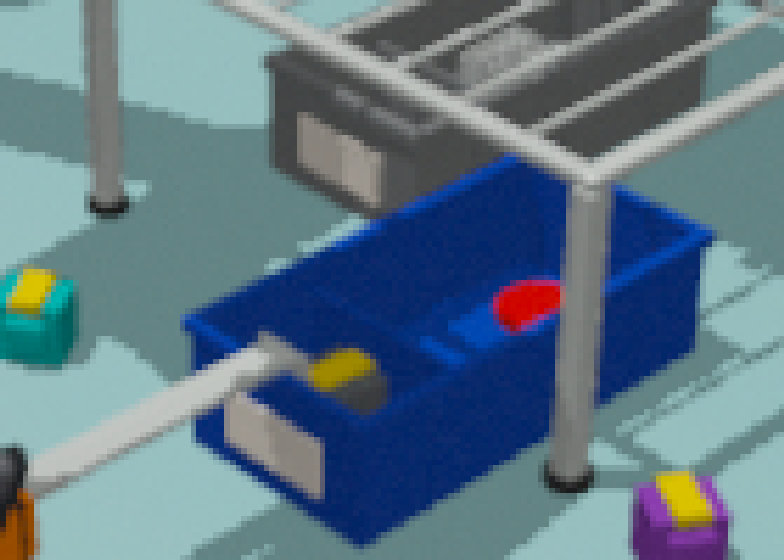

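View pics/t7.png

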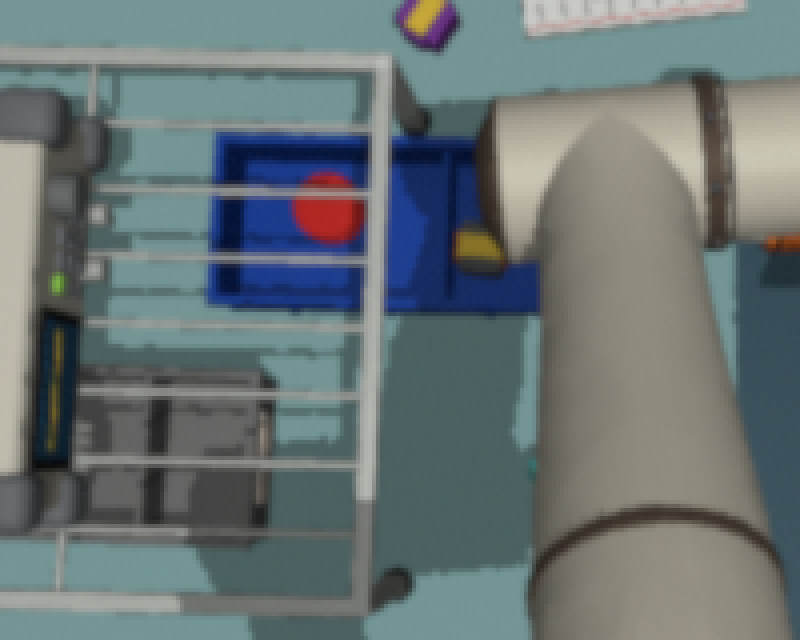

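```bash
python3 - <<'E'
from h import *
t=lambda p:[100+p[0]/4-.4,120+p[1]/4-.4]; q=lambda p:[220+p[0]/5.6-.4,130+p[1]/5.6-.4]
print(ray("top",[t((216,132)),t((208,304)),t((470,137)),t((535,313))],70).round(1).tolist())
print(ray("scene",[q((182,325)),q((370,425)),q((715,235)),q((515,155))],70).round(1).tolist())
print("div",ray("top",[t((448,150)),t((448,305)),t((460,200))],54).round(1).tolist())
print("shelf",ray("top",[t((390,60)),t((370,610))],168).round(1).tolist())
delta([[651,-78,53],[651,-78,110]],-89.6)
E
```

```text
[[708.8, 345.6, 70.0], [588.8, 343.8, 70.0], [709.8, 169.2, 70.0], [588.4, 120.1, 70.0]]
[[594.5, 104.7, 70.0], [709.7, 113.8, 70.0], [710.0, 346.6, 70.0], [591.4, 332.1, 70.0]]
div [[703.5, 185.9, 54.0], [594.0, 181.5, 54.0], [668.1, 176.0, 54.0]]
shelf [[737.1, 211.9, 168.0], [396.8, 208.7, 168.0]]
pos [651.8 -89.   53.5] theta -89.68 width 25.0 F [ 0.1  1.2 -1.1] t 10.85 j [ 0.11  0.6  -0.11  0.   -0.86 -0.11]
tool d m [-0.011   0.0008  0.0004]
tool d m [-0.0109  0.0009 -0.0566]
yaw -0.08
```

Emit:
send_rows([
  [-0.002,0,0],
  [-0.004,0,0],
  [-0.004,0,0],
  [-0.004,0,-0.01],
  [-0.004,0,-0.03],
  [-0.004,0,-0.055],
  [-0.004,0,-0.08],
  [-0.004,0,-0.085],
  [-0.004,0,-0.085],
], yaw=[0,0,0,0,0,0,0,0,0], fingers=[255,255,255,255,255,255,255,255,255])

```text
clock: 11.75
position: [652.4, -84.6, 139.8]
ee_rot: [0.709, -0.705, 0.001, 0.0]
contact_force: [0.2, -0.8, -2.1]
gripper_width: 25.4
```

```bash
python3 - <<'E'
from h import *
delta([[492.3,-296.5,137],[492.3,-296.5,9]],-88.5)
E
```

```text
pos [652.4 -84.6 139.8] theta -89.68 width 25.4 F [ 0.2 -0.8 -2.1] t 11.75 j [ 0.12  0.51 -0.03  0.   -1.03 -0.11]
tool d m [0.211  0.1613 0.0031]
tool d m [0.2107 0.1614 0.1311]
yaw -1.18
```

Emit:
send_rows([
  [0.035,0.0,0],
  [0.07,0.03,0],
  [0.105,0.06,0],
  [0.135,0.09,0],
  [0.16,0.12,0.0],
  [0.185,0.145,0],
  [0.205,0.161,0],
  [0.205,0.161,0],
  [0.205,0.161,0.03],
  [0.205,0.161,0.06],
  [0.205,0.161,0.08],
  [0.205,0.161,0.09],
], yaw=[0,-0.2,-0.4,-0.6,-0.8,-1,-1.2,-1.2,-1.2,-1.2,-1.2,-1.2], fingers=[255,255,255,255,255,255,255,255,255,255,255,255])

```text
clock: 12.95
position: [491.1, -289.6, 46.8]
ee_rot: [0.716, -0.698, -0.001, 0.002]
contact_force: [-0.5, -0.6, -1.7]
gripper_width: 25.1
```

```bash
python3 - <<'E'
from h import *
delta([[492.3,-290.5,8]],-88.5)
E
```

```text
pos [ 491.1 -289.6   46.8] theta -88.48 width 25.1 F [-0.5 -0.6 -1.7] t 12.95 j [-0.25  0.49 -0.35  0.   -0.73  0.27]
tool d m [ 0.0009 -0.0014  0.0388]
yaw 0.02
```

Emit:
send_rows([
  [0,0,0.012],
  [0,0,0.022],
  [0,0,0.03],
  [0,0,0.034],
  [0,0,0.037],
  [0,0,0.039],
  [0,0,0.039],
], yaw=[0,0,0,0,0,0,0], fingers=[255,255,255,255,255,255,255])

```text
clock: 13.65
position: [491.0, -289.7, 8.0]
ee_rot: [0.716, -0.698, -0.001, 0.002]
contact_force: [-0.2, -0.1, -1.5]
gripper_width: 25.3
```

```bash
python3 - <<'E'
from h import *
delta([[492.3,-290.5,7.3]],-88.5)
E
```

```text
pos [ 491.  -289.7    8. ] theta -88.48 width 25.3 F [-0.2 -0.1 -1.5] t 13.65 j [-0.25  0.55 -0.38  0.   -0.65  0.27]
tool d m [ 0.0008 -0.0012  0.0007]
yaw 0.02
```

Emit:
send_rows([
  [0,0,0.001],
  [0,0,0.0015],
  [0,0,0.0015],
  [0,0,0.0015],
], yaw=[0,0,0,0], fingers=[255,255,255,255])

```text
clock: 14.05
position: [491.4, -289.9, 7.3]
ee_rot: [0.716, -0.698, -0.001, 0.001]
contact_force: [-1.1, 1.2, 4.5]
gripper_width: 25.2
```

Resting on the mat (force +4.5 N, as at the pick). Release and rise.

Emit:
send_rows([
  [0,0,0],
  [0,0,0],
  [0,0,0],
  [0,0,0],
  [0,0,0],
  [0,0,0],
  [0,0,0],
  [0,0,-0.02],
  [0,0,-0.05],
  [0,0,-0.09],
  [0,0,-0.13],
  [0,0,-0.17],
], yaw=[0,0,0,0,0,0,0,0,0,0,0,0], fingers=[200,150,80,0,0,0,0,0,0,0,0,0])

```text
clock: 15.25
position: [491.6, -289.6, 178.9]
ee_rot: [0.716, -0.698, -0.001, 0.001]
contact_force: [0.0, -0.8, 0.1]
gripper_width: 85.1
```

```bash
python3 - <<'E'
from h import *
delta([[420,-200,230]],-88.5)
w=get_image("wrist");cv2.imwrite("pics/w8.png",w)
t=get_image("top");cv2.imwrite("pics/top8.png",t)
cv2.imwrite("pics/t8.png",cv2.resize(t[140:240,120:260],None,fx=5.6,fy=5.6,interpolation=cv2.INTER_NEAREST))
s=get_image("scene");cv2.imwrite("pics/scene8.png",s)
E
```

```text
pos [ 491.6 -289.6  178.9] theta -88.47 width 85.1 F [ 0.  -0.8  0.1] t 15.25 j [-0.25  0.34 -0.2   0.   -1.03  0.27]
tool d m [-0.0914  0.0693 -0.0509]
yaw 0.03
```

View pics/w8.png

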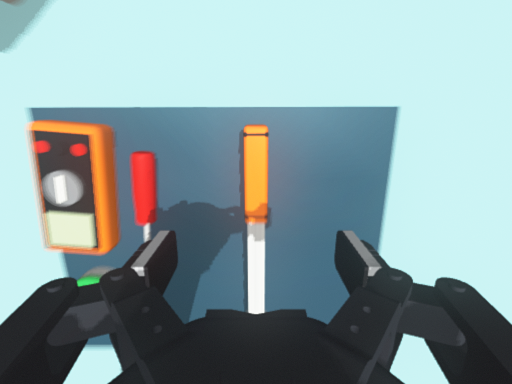

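View pics/t8.png

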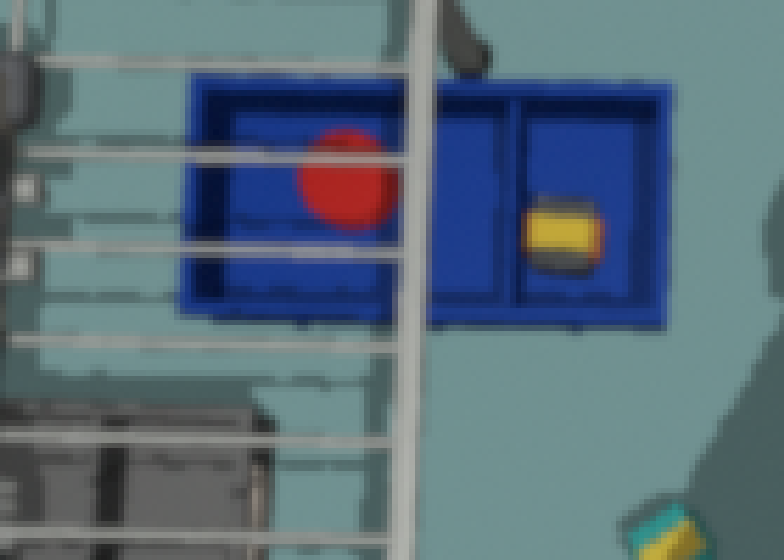

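View pics/scene8.png

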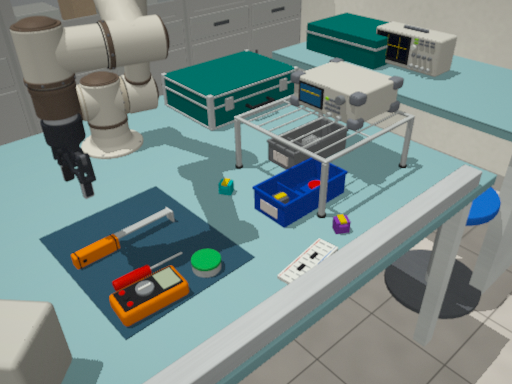

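```bash
python3 - <<'E'
from h import *
t=lambda p:[120+p[0]/5.6-.4,140+p[1]/5.6-.4]
F=ray("top",[t((674,86)),t((668,328)),t((190,72)),t((180,314))],70);print(F.round(1).tolist())
d=lambda a,b:np.degrees(np.arctan2(*(a-b)[:2][::-1])).round(2)
print("yaw front",d(F[0],F[1]),"rear",d(F[2],F[3]),"sides",d(F[2],F[0])-90,d(F[3],F[1])-90)
print("shelf front",ray("top",[t((438,0)),t((412,560))],168).round(1).tolist())
print("div",ray("top",[t((525,150)),t((503,150))],54).round(1).tolist())
a=cv2.imread("pics/top1.png").astype(int);b=cv2.imread("pics/top8.png").astype(int)
D=(abs(a-b).max(2)>40);print("grey diff",D[205:262,110:175].sum(),"tin",D[150:180,305:335].sum())
E
```

```text
[[708.3, 105.7, 70.0], [587.9, 105.0, 70.0], [709.2, 345.8, 70.0], [588.6, 343.4, 70.0]]
yaw front 0.32 rear 1.13 sides -0.20999999999999375 -0.1700000000000017
shelf front [[724.2, 209.5, 168.0], [474.3, 209.7, 168.0]]
div [[677.1, 179.9, 54.0], [676.8, 190.9, 54.0]]
grey diff 0 tin 0
```

```bash
python3 -c "
from bench import *
print(read_state()['contact_force']);print(job_done())"
```

```text
[ 0.03473291  0.83723834 -0.19075963]
the job is handed in; nothing more can be done
None
```

I caught the blue tote's front lip from inside with the drag hook, pulled it straight out about 170 mm, lifted the hook clear and laid it back on the mat. I handed the job in at about 15.4 s, with the gripper open and well clear.

- **Tote position:** The lip ended about 104 mm in front of the shelf edge. The divider's rear face was about 19 mm clear of the edge, and about 136 of the tote's 240 mm were still under the shelf.
- **Squareness:** The tote's edges measured between -0.2° and +1.1°. The shelf measured about 0.4° in the earlier pictures, and its front edge about 0° in the last one, so the tote is square to within roughly 1°.
- **Contents:** The transformer and spool were still in their compartments and the tote was flat.
- **Other things:** The picture around the grey tote and the tin showed no change. I checked the screwdriver and multimeter only by eye, and both looked to be in place.
- **Hook:** It lies fully on the mat, about 7 mm further forward than where I picked it up.
- **Forces:** The readings at the end of each move stayed within about 5 N.

**Disagreement between views:** Partway through the drag, while the arm hid part of the view, the scene camera gave lip positions 3 to 6 mm from the top camera's. Its read of the tote's angle just before I lifted the hook out was too rough to use. I relied on the top camera and the hook-tip position, which agreed to about 3 mm.

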